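# Feel along a wheel-arch lip

## Task

Check the bare steel lip of the wheel-arch repair section by feel: with shut fingertips, run lightly along the top of the raised lip, touching it all the way, from the end beside the sanding block to the other end. Keep off the wet grey primer, press only gently because the section sits on springs, and do not lift or disturb anything. Finish holding there: the program ends with the fingertips still resting lightly on the lip at that far end.

Things in the scene. Friction and masses are not known exactly. Their poses are not given: they have to be found in the camera images.
- lip0: Piece 0 of the 7 equal straight pieces, joined end to end, that make up the raised bare-steel lip of the wheel-arch section (an end piece; its free end is 23 mm beyond the origin along -y). Flat level top 12 mm wide and 46 mm long, standing 18 mm above the grey skin. Origin: centre of its TOP face. z up, y along the lip from lip0 towards lip6, x outward across it (away from the arch's centre). The lip is an arc of 330 mm radius, about 315 mm long.
- lip1: Piece 1 of the 7 equal straight pieces, joined end to end, that make up the raised bare-steel lip of the wheel-arch section. Flat level top 12 mm wide and 46 mm long, standing 18 mm above the grey skin. Origin: centre of its TOP face. z up, y along the lip from lip0 towards lip6, x outward across it (away from the arch's centre). The lip is an arc of 330 mm radius, about 315 mm long.
- lip2: Piece 2 of the 7 equal straight pieces, joined end to end, that make up the raised bare-steel lip of the wheel-arch section. Flat level top 12 mm wide and 46 mm long, standing 18 mm above the grey skin. Origin: centre of its TOP face. z up, y along the lip from lip0 towards lip6, x outward across it (away from the arch's centre). The lip is an arc of 330 mm radius, about 315 mm long.
- lip3: Piece 3 of the 7 equal straight pieces, joined end to end, that make up the raised bare-steel lip of the wheel-arch section. Flat level top 12 mm wide and 46 mm long, standing 18 mm above the grey skin. Origin: centre of its TOP face. z up, y along the lip from lip0 towards lip6, x outward across it (away from the arch's centre). The lip is an arc of 330 mm radius, about 315 mm long.
- lip4: Piece 4 of the 7 equal straight pieces, joined end to end, that make up the raised bare-steel lip of the wheel-arch section. Flat level top 12 mm wide and 46 mm long, standing 18 mm above the grey skin. Origin: centre of its TOP face. z up, y along the lip from lip0 towards lip6, x outward across it (away from the arch's centre). The lip is an arc of 330 mm radius, about 315 mm long.
- lip5: Piece 5 of the 7 equal straight pieces, joined end to end, that make up the raised bare-steel lip of the wheel-arch section. Flat level top 12 mm wide and 46 mm long, standing 18 mm above the grey skin. Origin: centre of its TOP face. z up, y along the lip from lip0 towards lip6, x outward across it (away from the arch's centre). The lip is an arc of 330 mm radius, about 315 mm long.
- lip6: Piece 6 of the 7 equal straight pieces, joined end to end, that make up the raised bare-steel lip of the wheel-arch section (an end piece; its free end is 23 mm beyond the origin along +y). Flat level top 12 mm wide and 46 mm long, standing 18 mm above the grey skin. Origin: centre of its TOP face. z up, y along the lip from lip0 towards lip6, x outward across it (away from the arch's centre). The lip is an arc of 330 mm radius, about 315 mm long.
- skin: The grey-primed, still wet sheet skin of the section, a curved band 100 mm wide that begins under the lip and spreads outwards (away from the robot), sloping down at its outer edge. Not to be touched. Origin: under the middle of the lip, at the height of the skin's flat part, 18 mm below the lip's top; 75 mm above the table when unloaded.
- rest (a joint): How far the spring stand under the whole section (lip and skin together) has sunk, in m: 0 unloaded, positive = pressed down, negative = raised. It sinks level and straight down, about 1 mm for every 0.6 N, and springs back; 15 mm (9 N) is already too hard, its stop is at 20 mm. It does not move sideways.
- sanding_block: Bystander and start mark: black hand sanding block, 62 x 115 mm and 40 mm high, a narrower 40 mm wide grip along its top, lying on the table about 110 mm from one end of the lip. Origin: centre of its underside; y along its length. The lip end nearer to it is the START end.
- mixing_cup: Bystander: empty open paint mixing cup, 84 mm across the rim, 90 mm high, standing on the table about 110 mm from the other (finish) end of the lip. Origin: centre of its underside.
- tape_roll: Bystander: roll of masking tape lying flat on the table in the hollow of the arch, on the robot's side; 96 mm outside diameter, 24 mm high. Origin: centre of its underside.
- tint_a: Bystander: tint bottle, 44 mm diameter, 115 mm high, upright on the table behind the panel (far side from the robot). Origin: centre of its underside.
- tint_b: Bystander: second tint bottle, same size, also behind the panel. Origin: centre of its underside.

How it is judged (in metres and radians):
On the way, in this order (a step that is already met when the one before it is completed fails the run):
1. the fingertips touch the end piece of the lip nearest the sanding block (((horizontal distance between sanding_block and lip0 below 0.2 m and contact force between the fingers and lip0 above 0.3 N) or (horizontal distance between sanding_block and lip6 below 0.2 m and contact force between the fingers and lip6 above 0.3 N))), for 0.05 s.
2. they move on to piece 2 of 7, counted from the sanding block, and leave the one before (((horizontal distance between sanding_block and lip0 below 0.2 m and contact force between the fingers and lip1 above 0.3 N and contact force between the fingers and lip0 below 0.1 N) or (horizontal distance between sanding_block and lip6 below 0.2 m and contact force between the fingers and lip5 above 0.3 N and contact force between the fingers and lip6 below 0.1 N))), for 0.05 s.
3. they move on to piece 3 of 7, counted from the sanding block, and leave the one before (((horizontal distance between sanding_block and lip0 below 0.2 m and contact force between the fingers and lip2 above 0.3 N and contact force between the fingers and lip1 below 0.1 N) or (horizontal distance between sanding_block and lip6 below 0.2 m and contact force between the fingers and lip4 above 0.3 N and contact force between the fingers and lip5 below 0.1 N))), for 0.05 s.
4. they move on to piece 4 of 7, counted from the sanding block, and leave the one before (((horizontal distance between sanding_block and lip0 below 0.2 m and contact force between the fingers and lip3 above 0.3 N and contact force between the fingers and lip2 below 0.1 N) or (horizontal distance between sanding_block and lip6 below 0.2 m and contact force between the fingers and lip3 above 0.3 N and contact force between the fingers and lip4 below 0.1 N))), for 0.05 s.
5. they move on to piece 5 of 7, counted from the sanding block, and leave the one before (((horizontal distance between sanding_block and lip0 below 0.2 m and contact force between the fingers and lip4 above 0.3 N and contact force between the fingers and lip3 below 0.1 N) or (horizontal distance between sanding_block and lip6 below 0.2 m and contact force between the fingers and lip2 above 0.3 N and contact force between the fingers and lip3 below 0.1 N))), for 0.05 s.
6. they move on to piece 6 of 7, counted from the sanding block, and leave the one before (((horizontal distance between sanding_block and lip0 below 0.2 m and contact force between the fingers and lip5 above 0.3 N and contact force between the fingers and lip4 below 0.1 N) or (horizontal distance between sanding_block and lip6 below 0.2 m and contact force between the fingers and lip1 above 0.3 N and contact force between the fingers and lip2 below 0.1 N))), for 0.05 s.
7. they move on to piece 7 of 7, counted from the sanding block, and leave the one before (((horizontal distance between sanding_block and lip0 below 0.2 m and contact force between the fingers and lip6 above 0.3 N and contact force between the fingers and lip5 below 0.1 N) or (horizontal distance between sanding_block and lip6 below 0.2 m and contact force between the fingers and lip0 above 0.3 N and contact force between the fingers and lip1 below 0.1 N))), for 0.05 s.
At the end, for the whole second after the job is handed in: The fingers rest on the end piece of the lip farthest from the sanding block with more than 0.3 N, the section is sunk between 0.4 and 15 mm on its springs, the skin is not touched, and every bystander is within 15 mm of where it began (((horizontal distance between sanding_block and lip0 below 0.2 m and contact force between the fingers and lip6 above 0.3 N) or (horizontal distance between sanding_block and lip6 below 0.2 m and contact force between the fingers and lip0 above 0.3 N)) and value of joint rest between 0.0004 and 0.015 m and contact force between the fingers and skin below 0.3 N and distance of each of sanding_block, mixing_cup, tape_roll, tint_a, tint_b from where it was at the start of the episode below 0.015 m); the arm keeps its last pose, push and grip.
It fails at once if the section is pressed hard: it sinks more than 15 mm or the fingers press on it with more than 20 N (value of joint rest above 0.015 m or contact force between the fingers and rest above 20 N).
It fails at once if the section is lifted: raised more than 4 mm on its springs (value of joint rest below -0.004 m).
It fails at once if the robot touches the wet grey skin (contact force between any of the fingers, the arm and skin above 0.3 N).
It fails at once if a bystander (sanding block, cup, tape roll, tint bottle) is moved more than 15 mm or lifted (distance of any of sanding_block, mixing_cup, tape_roll, tint_a, tint_b from where it was at the start of the episode above 0.015 m).
It also fails if it takes over 45 s, if anything falls off the work surface, if the arm or the gripper's body presses on something with over 40 N, if the wrist force passes 120 N, or if a joint passes its speed limit or range.

## Robot

A 6-joint arm with a two-finger parallel gripper is mounted at the origin on the work surface. World frame = base frame: x ahead of the robot, y to its left, z up, the work surface at z = 0. Lengths are in m, angles in degrees, forces in N, time in s.
With the tool pointing down it reaches from about 0.3 to 0.75 m from the base axis. Payload 8.5 kg.
Tool frame: the origin (TCP) lies midway between the tips of the shut fingers; the grasp point (between the pads) lies 19 mm behind it; z points along the fingers, y is the direction in which the jaws open and shut (so a half turn about z gives the same grasp; the last joint's range is limited). The gripper opens to 85 mm and grips with 20 to 120 N. Pads are 22 mm wide; open, the fingers measure 114 mm over their backs; the gripper's body (76 mm by 85 mm) begins 54 mm behind the grasp point. The pads swing forward as they close: fully open they stand 13 mm farther back than shut.
Start: joints at [57.164, 21.807, 74.336, -0, 83.858, -12.336], TCP at [0.193, 0.515, 0.231] pointing down, gripper open.
Joint ranges: [-178.18, 178.18], [-50.72, 133.34], [12.68, 142.11], [-81.47, 261.47], [9.98, 163.14], [-165.26, 165.26]. Speed limits (degrees/s): [136.94, 136.94, 180, 180, 180, 180].

## Interface

Orientations are given as a 3x3 rotation matrix whose columns are the frame's x, y, z axes.
In Python, from rig import env, viewer, ticket gives the robot as it stands. The module is installed in compiled form; this text tells all that it offers.
- The arm moves only by the shell command python3 -m pendant 'ROWS' [FORCE]. ROWS is JSON, a list of rows, each a list of 3 entries, a list of its own where there are three numbers: the shift along the world's x, y, z in mm, then the turn about the world's z in rad, then the opening, from -1 (shut) to 1 (fully open). A call has 1 to 12 rows; each row shifts and turns the pose as measured when the row begins; what a row does not reach is not made up. A row lasts 1/8 s, in which the tool goes at most 62.5 mm and 10.7 degrees, less where a joint would pass 70% of its speed; a pose out of reach is approached as far as the arm can. A call with a gripper value outside its range is refused whole. The fingers move at their own pace and stop on an object; FORCE is the grip in N (left out, the last holds). Time passes only in rows, so rows that do not move let the fingers close. It gives the time, the measured TCP pose, the force and the opening at its end, in the units of the state.
- env.observe(): the state, without advancing time (a new reading comes with each control period).
- viewer.get_image(name): name is "scene" or "top" or "wrist"; returns (picture, depth): 420x560x3 uint8, red, green, blue; 420x560 float32, m along the optical axis (not along the pixel's ray), 0 where there is no reading.
- viewer.camera_params(name): a dict with "fx", "fy", "cx", "cy" (pixels), "rvec" (rotation vector, rad) and "tvec" (3), from world to camera coordinates, as OpenCV has them; the wrist camera has in their place "T_tool_cam" (4x4, takes a point from camera to tool coordinates, whose origin is the TCP and whose axes are the flange's). Camera axes: x right, y down, z forward; pixel columns grow to the right and rows downward; lengths in m; the calibration is good to about 2 mm. A picture is of the moment at which its call begins: read the wrist's pose just before it. camera_params takes no time and is no camera call.
- ticket.close_job(): hands the job in, once; it reports no verdict.
The state is a dict: "time_s": time; "q": joint angles; "qvel": joint speeds; "joint_efforts": joint torques, N m; "position": TCP position; "tool_rot": TCP orientation; "ft_force": force on the tool from outside, world axes, zero at the start; "wrist_torque": the same for the moment, N m; "grip_width": finger opening in m.
Only numpy, scipy, OpenCV 4.12 (cv2) and the standard library are available. Lean on these libraries where they do the work, as an engineer would, in place of code of your own. Each camera call takes 0.05 s, during which the arm holds its last target. There are 200 camera calls.

## Working session

There is one attempt and no reset: what is moved stays moved. The work goes in short steps, Python scripts to look and compute and a shell command to move; the robot and the scene stay as the last step left them, time stands still between calls to the robot, and variables do not carry over. Pictures are saved under pics/ and viewed, about 8 in all and at most 12, crops included, and the job is handed in when it is done.

```bash
mkdir -p pics
cat > h.py <<'E'
import numpy as np,cv2
from rig import env,viewer,ticket
def pts(name):
    s=env.observe(); im,d=viewer.get_image(name); p=viewer.camera_params(name)
    v,u=np.mgrid[:420,:560]
    c=np.stack([(u-p['cx'])/p['fx']*d,(v-p['cy'])/p['fy']*d,d],-1)
    if 'rvec' in p:
        R=cv2.Rodrigues(np.array(p['rvec'],float))[0]; w=(c-np.ravel(p['tvec']))@R
    else:
        T=np.array(p['T_tool_cam']); w=(c@T[:3,:3].T+T[:3,3])@np.array(s['tool_rot']).T+s['position']
    w[d<=0]=np.nan
    return im,w
E
python3 - <<'E'
from h import *
s=env.observe(); print(s)
im,w=pts('top'); cv2.imwrite('pics/top.png',im[:,:,::-1]); np.save('top.npy',w)
im,w=pts('scene'); cv2.imwrite('pics/scene.png',im[:,:,::-1]); np.save('scene.npy',w)
E
```

```text
{'time_s': 0.0, 'q': array([ 5.71634994e+01,  2.18408900e+01,  7.43858545e+01,  1.09462169e-03,
        8.38571042e+01, -1.23364075e+01]), 'qvel': array([-0.00768944, -0.00781848,  0.01817237,  0.01077714, -0.06270433,
        0.03087312]), 'joint_efforts': array([-1.22159800e-03, -4.48474288e+01, -2.31272793e+01, -2.51569481e-04,
        4.94893582e-03, -8.01103312e-06]), 'position': array([0.19245436, 0.51491461, 0.23070623]), 'tool_rot': array([[-9.36670765e-01,  3.50210255e-01, -8.09497803e-04],
       [ 3.50211033e-01,  9.36670030e-01, -1.21930860e-03],
       [ 3.31217957e-04, -1.42558578e-03, -9.99998929e-01]]), 'ft_force': array([-0.04206374,  0.07382704,  0.81631978]), 'wrist_torque': array([ 0.03213133,  0.02088798, -0.00479022]), 'grip_width': 0.08528709410296707}
```

View pics/top.png

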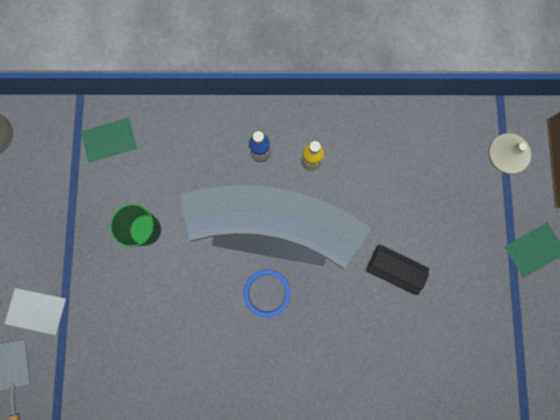

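View pics/scene.png

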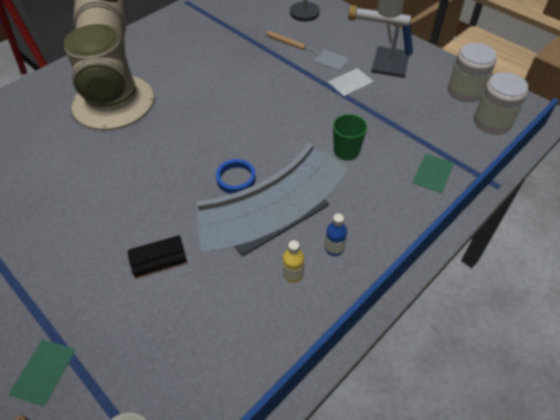

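The top view shows the section in the middle, with the black block at (398,270) by its right end and the green cup at (133,226) by its left end. The tape roll is at (267,293) and the tint bottles are behind. The lip is the inner, near-side edge. Next I fit it from the depth data.

Run:
```python
from h import *
from scipy.optimize import least_squares
for n in('top','scene'):
    w=np.load(n+'.npy'); v,u=np.mgrid[:420,:560]
    z=w[...,2]
    box=(u>175)&(u<375)&(v>180)&(v<275) if n=='top' else (u>190)&(u<350)&(v>135)&(v<255)
    print(n,np.histogram(z[box&(z>.05)],bins=np.arange(.05,.13,.004)))
    m=box&(z>.086)&(z<.102); P=w[m]
    f=lambda p:np.hypot(P[:,0]-p[0],P[:,1]-p[1])-p[2]
    r=least_squares(f,[P[:,0].mean()-.3,P[:,1].mean(),.33],loss='soft_l1',f_scale=.004)
    c=r.x; rr=f(c); a=np.degrees(np.arctan2(P[:,1]-c[1],P[:,0]-c[0])); k=abs(rr)<.009
    print(len(P),c,np.percentile(rr,[2,10,50,90,98]),np.percentile(a[k],[0,1,99,100]),np.median(P[:,2]))
    f2=lambda p:np.hypot(P[:,0]-p[0],P[:,1]-p[1])-.33
    r=least_squares(f2,c[:2],loss='soft_l1',f_scale=.004);print('R330',r.x)
    for nm,uv in dict(block=(398,270),cup=(133,226),tape=(246,293)).items():
        if n=='top':print(nm,w[uv[1],uv[0]])
```

```text
top (array([ 291,  824,  906,  868,  848, 1599, 2443,   93,   31,   45,  778,
        261,    0,    0,    0,    0,    0,    0,    0]), array([0.05 , 0.054, 0.058, 0.062, 0.066, 0.07 , 0.074, 0.078, 0.082,
       0.086, 0.09 , 0.094, 0.098, 0.102, 0.106, 0.11 , 0.114, 0.118,
       0.122, 0.126]))
1084 [0.25213615 0.09668126 0.32891991] [-5.89949737e-03 -5.09026825e-03 -2.43940213e-05  5.08194145e-03
  5.94497742e-03] [-37.54644425 -36.96812347  16.84428675  17.37480646] 0.09302124871018491
R330 [0.25103209 0.09687892]
block [ 0.50544173 -0.21786765  0.03816987]
cup [0.5984143  0.33362312 0.00379944]
tape [0.4590267  0.08944932 0.02550614]
scene (array([ 532,  865,  871,  806,  870, 1804, 1114,  213,  209,  250,  565,
         57,   18,   24,   26,  100,   65,    0,    0]), array([0.05 , 0.054, 0.058, 0.062, 0.066, 0.07 , 0.074, 0.078, 0.082,
       0.086, 0.09 , 0.094, 0.098, 0.102, 0.106, 0.11 , 0.114, 0.118,
       0.122, 0.126]))
890 [0.2672332  0.09442665 0.31889221] [-0.00920114 -0.00700015  0.00039323  0.08455922  0.1863293 ] [-38.65659731 -38.08114942  17.64954989  18.34004241] 0.09138037622544973
R330 [0.25590304 0.09661896]
```

Both cameras agree: the arc's centre is about (0.252, 0.097), R = 0.33, and it spans −38° to +18°. The lip top is at z≈0.093, and the start is the −y end. I'll shut the fingers and travel high to above the start end.

```bash
python3 -m pendant '[[[27,-51,0],-0.02,-1],[[27,-51,0],-0.02,-1],[[27,-51,0],-0.02,-1],[[27,-51,0],-0.02,-1],[[27,-51,0],-0.02,-1],[[27,-51,0],-0.02,-1],[[27,-51,0],-0.02,-1],[[27,-51,0],-0.02,-1],[[27,-51,0],-0.02,-1],[[27,-51,0],-0.02,-1],[[27,-51,0],-0.02,-1],[[27,-51,0],-0.02,-1]]' 20
cat > g.py <<'E'
from h import *
C=np.array([.2520,.0968])
def st():
    s=env.observe(); p=s['position']; R=s['tool_rot']; d=p[:2]-C
    print('t',round(s['time_s'],2),'p',np.round(p*1000,1),'r',round(np.hypot(*d)*1000,1),'ang',round(np.degrees(np.arctan2(d[1],d[0])),2),'yaw',round(np.degrees(np.arctan2(R[1,0],R[0,0]))%360,1),'F',np.round(s['ft_force'],2),'w',round(s['grip_width'],4))
if __name__=='__main__': st()
E
python3 g.py
```

```text
time_s: 1.6
position: [0.5205, -0.1157, 0.2281]
tool_rot: [[-0.825, 0.565, -0.004], [0.565, 0.825, -0.001], [0.003, -0.003, -1.0]]
ft_force: [0.6, -0.5, 0.6]
grip_width: 0.0001
t 1.6 p [ 520.5 -115.7  228.1] r 342.4 ang -38.36 yaw 145.6 F [ 0.58 -0.53  0.6 ] w 0.0001
```

```bash
python3 -m pendant '[[[0,12,-20],0,-1],[[0,8,-20],0,-1],[[0,0,-10],0,-1],[[0,0,0],0,-1]]'
python3 - <<'E'
from g import *
st(); im,w=pts('wrist'); cv2.imwrite('pics/w1.png',im[:,:,::-1])
z=w[...,2]; m=(z>.087)&(z<.1); P=w[m]
d=P[:,:2]-C; r=np.hypot(*d.T); a=np.degrees(np.arctan2(d[:,1],d[:,0])); k=(r>.3)&(r<.36)
print(k.sum(),np.median(z[m][k])); 
for lo in range(-40,20,4):
    q=k&(a>=lo)&(a<lo+4)
    if q.sum()>30: print(lo,q.sum(),np.percentile(r[q],[3,50,97]).round(4),P[q,2].mean().round(4),a[q].min().round(2))
E
```

```text
time_s: 2.1
position: [0.5215, -0.0997, 0.175]
tool_rot: [[-0.822, 0.569, -0.006], [0.569, 0.822, -0.0], [0.005, -0.004, -1.0]]
ft_force: [-0.3, 0.4, -0.2]
grip_width: 0.0003
t 2.1 p [521.5 -99.7 175. ] r 333.5 ang -36.1 yaw 145.3 F [-0.3   0.37 -0.22] w 0.0003
5625 0.09445369195126575
-40 188 [0.3228 0.3275 0.3344] 0.0941 -37.61
-36 485 [0.3223 0.3274 0.3341] 0.0941 -35.93
-32 491 [0.3225 0.3276 0.3343] 0.0941 -32.0
-28 498 [0.3222 0.327  0.3339] 0.094 -28.0
-24 513 [0.3225 0.3274 0.3344] 0.094 -24.0
-20 538 [0.3221 0.3269 0.3339] 0.0939 -20.0
-16 552 [0.3224 0.3272 0.3344] 0.0939 -15.99
-12 596 [0.322  0.3267 0.3338] 0.0938 -12.0
-8 624 [0.3223 0.327  0.3343] 0.0937 -7.99
-4 661 [0.3219 0.3266 0.3339] 0.0937 -3.99
0 479 [0.3223 0.3257 0.3342] 0.0933 0.0
```

View pics/w1.png

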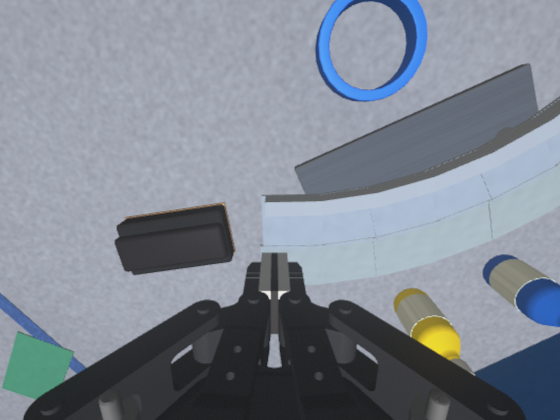

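The wrist view shows the block on the left and the start end of the lip around (265,200–245), with the shut fingertips just above it at (273,260). I descend to just above the lip, trimming sideways.

```bash
python3 -m pendant '[[[0,4,-25],0,-1],[[0,2,-20],0,-1],[[0,0,-15],0,-1],[[0,0,-5],0,-1],[[0,0,0],0,-1],[[0,0,0],0,-1]]'; python3 g.py
```

```text
time_s: 2.9
position: [0.5242, -0.095, 0.1141]
tool_rot: [[-0.822, 0.569, 0.005], [0.569, 0.822, -0.005], [-0.006, -0.001, -1.0]]
ft_force: [0.3, -0.6, -0.8]
grip_width: -0.0005
t 2.9 p [524.2 -95.  114.1] r 333.0 ang -35.17 yaw 145.3 F [ 0.26 -0.63 -0.82] w -0.0005
```

```bash
cat > m.py <<'E'
from g import *
w0=np.load('top.npy'); u0=w0[...,2]
v,u=np.mgrid[:420,:560]
d0=w0[...,:2]-C; r0=np.hypot(d0[...,0],d0[...,1]); lip=(abs(r0-.329)<.005)&(u0>.09)&(u0<.097)
P=[];F=[];S=[]
for i in range(4):
    s=env.observe(); P.append(s['position']); F.append(s['ft_force'])
    im,w=pts('top'); dz=(u0-w[...,2])[lip]; dz=dz[abs(dz)<.02]; S.append(np.median(dz)*1000)
st(); p=np.mean(P,0); d=p[:2]-C
print('avg',(p*1000).round(1),'std',(np.std(P,0)*1000).round(1),'r',(np.hypot(*d)*1000).round(1),'ang',np.degrees(np.arctan2(d[1],d[0])).round(2),'F',np.mean(F,0).round(2),'sink mm',np.round(S,2),len(dz))
E
python3 -m pendant '[[[-3,2,-8],0,-1],[[0,0,-4],0,-1],[[0,0,0],0,-1]]'; python3 m.py
```

```text
time_s: 3.28
position: [0.5212, -0.0929, 0.102]
tool_rot: [[-0.822, 0.569, 0.006], [0.569, 0.822, -0.005], [-0.008, -0.001, -1.0]]
ft_force: [-0.9, -0.4, -0.1]
grip_width: 0.0002
t 3.48 p [521.4 -93.  102.4] r 329.6 ang -35.17 yaw 145.3 F [ 0.14 -0.07 -0.29] w -0.0002
avg [521.3 -93.  102.2] std [0.1 0.  0.1] r 329.4 ang -35.17 F [-0.15  0.07  0.  ] sink mm [-0.11  0.08  0.02  0.05] 646
```

```bash
python3 -m pendant '[[[0,0,-4],0,-1],[[0,0,-3],0,-1],[[0,0,-3],0,-1],[[0,0,0],0,-1]]'; python3 m.py
```

```text
time_s: 3.98
position: [0.5215, -0.0931, 0.0918]
tool_rot: [[-0.822, 0.569, 0.007], [0.569, 0.822, -0.006], [-0.009, -0.001, -1.0]]
ft_force: [-1.1, 0.4, 0.4]
grip_width: 0.0001
t 4.17 p [521.6 -93.1  92.1] r 329.7 ang -35.16 yaw 145.3 F [-0.25  0.06  0.64] w 0.0001
avg [521.5 -93.1  91.9] std [0.  0.  0.1] r 329.7 ang -35.17 F [-0.64  0.15  0.55] sink mm [1.33 1.22 1.23 1.12] 641
```

```bash
python3 -m pendant '[[[0,0,-3],0,-1],[[0,0,0],0,-1],[[4.5,6.6,0],0.024,-1],[[4.4,6.7,0],0.024,-1],[[4.2,6.8,0],0.024,-1],[[4,6.9,0],0.024,-1]]'; python3 m.py
```

```text
time_s: 4.92
position: [0.5401, -0.0649, 0.0895]
tool_rot: [[-0.876, 0.482, 0.009], [0.482, 0.876, -0.006], [-0.011, -0.001, -1.0]]
ft_force: [-0.9, -1.3, 2.4]
grip_width: 0.0001
t 5.12 p [540.  -65.   89.6] r 330.3 ang -29.33 yaw 151.1 F [0.07 1.53 1.98] w -0.0004
avg [540.3 -64.6  89.6] std [0.2 0.3 0. ] r 330.4 ang -29.25 F [0.3  0.57 2.25] sink mm [3.6  3.7  3.41 3.62] 524
```

```bash
python3 -m pendant '[[[3.6,7,0],0.024,-1],[[3.4,7.1,0],0.024,-1],[[3.2,7.2,0],0.024,-1],[[3.1,7.3,0],0.024,-1],[[2.9,7.4,0],0.024,-1],[[2.7,7.4,0],0.024,-1],[[2.5,7.5,0],0.024,-1],[[2.4,7.6,0],0.024,-1]]'; python3 m.py
```

```text
time_s: 6.12
position: [0.565, -0.0034, 0.0895]
tool_rot: [[-0.955, 0.296, 0.01], [0.296, 0.955, -0.005], [-0.011, -0.002, -1.0]]
ft_force: [-0.3, -1.3, 3.0]
grip_width: -0.0002
t 6.33 p [564.9  -3.4  89.5] r 328.6 ang -17.76 yaw 162.7 F [0.33 1.69 2.49] w -0.0002
avg [565.1  -3.   89.5] std [0.1 0.3 0. ] r 328.6 ang -17.67 F [0.53 0.41 2.38] sink mm [3.45 3.74 3.48 3.69] 299
```

```bash
python3 -m pendant '[[[2.3,7.7,0],0.024,-1],[[2.2,7.7,0],0.024,-1],[[2,7.8,0],0.024,-1],[[1.8,7.8,0],0.024,-1],[[1.6,7.8,0],0.024,-1],[[1.4,7.9,0],0.024,-1],[[1.2,7.9,0],0.024,-1],[[1,7.9,0],0.024,-1]]'; python3 m.py
```

```text
time_s: 7.32
position: [0.5791, 0.0624, 0.0895]
tool_rot: [[-0.995, 0.097, 0.01], [0.097, 0.995, -0.003], [-0.011, -0.002, -1.0]]
ft_force: [1.0, -0.2, 2.1]
grip_width: -0.0
t 7.53 p [579.1  62.3  89.5] r 328.9 ang -6.02 yaw 174.3 F [0.31 1.   1.79] w -0.0
avg [579.1  62.8  89.5] std [0.  0.3 0. ] r 328.9 ang -5.93 F [0.43 0.9  2.33] sink mm [3.67 3.53 3.63 3.7 ] 297
```

```bash
python3 -m pendant '[[[0.7,8,0],0.024,-1],[[0.5,8,0],0.024,-1],[[0.3,8,0],0.024,-1],[[0.2,8,0],0.024,-1],[[0,8,0],0.024,-1],[[-0.2,8,0],0.024,-1],[[-0.4,8,0],0.024,-1],[[-0.6,8,0],0.024,-1]]'; python3 m.py
```

```text
time_s: 8.52
position: [0.5796, 0.1297, 0.0895]
tool_rot: [[-0.994, -0.105, 0.011], [-0.105, 0.994, -0.001], [-0.011, -0.002, -1.0]]
ft_force: [0.9, -1.1, 0.7]
grip_width: -0.0001
t 8.72 p [579.5 129.6  89.5] r 329.1 ang 5.72 yaw 185.9 F [0.1  0.32 2.69] w 0.0002
avg [579.5 130.1  89.6] std [0.  0.3 0. ] r 329.2 ang 5.8 F [0.31 0.46 1.62] sink mm [3.72 3.78 3.88 3.64] 522
```

```bash
python3 -m pendant '[[[-0.9,7.9,0],0.024,-1],[[-1.1,7.9,0],0.024,-1],[[-1.3,7.9,0],0.024,-1],[[-1.5,7.9,0],0.024,-1],[[-1.7,7.8,0],0.024,-1],[[-1.9,7.8,0],0.024,-1],[[-1,3.9,0],0.012,-1],[[0,0,0],0,-1],[[0,0,0],0,-1]]'; python3 m.py
python3 - <<'E'
from h import *
im,w=pts('top'); a=im
im,w=pts('wrist'); cv2.imwrite('pics/end.png',cv2.resize(np.hstack([a,im]),(800,300))[:,:,::-1])
E
```

```text
time_s: 9.85
position: [0.5695, 0.1838, 0.0896]
tool_rot: [[-0.964, -0.267, 0.011], [-0.267, 0.964, 0.001], [-0.011, -0.002, -1.0]]
ft_force: [0.7, -1.2, 1.0]
grip_width: 0.0001
t 10.05 p [569.5 183.8  89.6] r 329.2 ang 15.33 yaw 195.5 F [ 0.66 -0.04  1.75] w -0.0
avg [569.5 183.8  89.6] std [0. 0. 0.] r 329.2 ang 15.33 F [0.58 0.11 1.5 ] sink mm [3.6  3.68 3.77 3.69] 694
```

View pics/end.png

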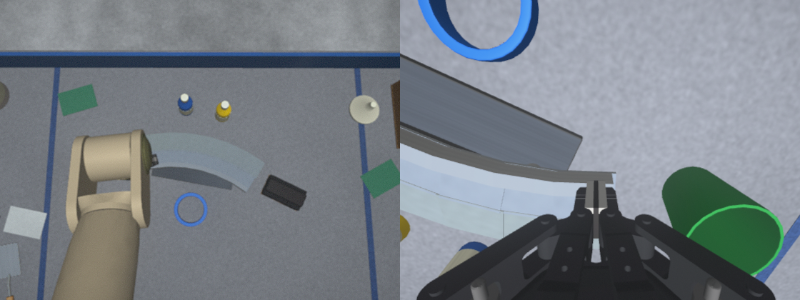

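The right half (wrist) shows the shut tips at (597,185) on the last piece, just short of its free end at (613,178). The cup is standing clear. The left half (top) shows the block, tape roll and bottles where they were. The section is sunk about 3.7 mm, so I'm handing in.

```bash
python3 -c "
from rig import ticket; print(ticket.close_job())"
```

```text
the job is handed in; nothing more can be done
None
```

I ran the shut fingertips along the whole lip, from the end beside the sanding block to the end beside the cup. The job was handed in at about 10 s with the tips still resting on the far end piece. No verdict is reported, so these are my own checks.

- **Path:** the tips stayed about 329 mm from the fitted arc centre (328.6–330.4 mm at the checks). That keeps them within about 2 mm of the lip's middle, from −35° to +15.3°, where the lip itself spans −38° to +18°.
- **Pressure:** at each stop along the run the section was sunk about 3.4–3.9 mm, which is roughly 2.2 N and well under the 15 mm limit. The last reading was 3.7 mm.
- **Bystanders and skin:** in the last pictures all five bystanders looked undisturbed, by eye. I saw no sign of touching the skin: the tips stayed about 18 mm above it.
- **Disagreement:** the wrist force reading is noisy, by about ±1 N. Its last average was 1.5 N, against about 2.2 N worked out from the sink. Both are well above the 0.3 N needed.
- **Not checked directly:** I could not measure contact on each piece separately. It is inferred from the steady sink at each stop, including the last one on the end piece.

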